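Seat the missing rod of a knife sharpener

TASK

The V-shaped knife sharpener lacks one of its two ceramic rods. Take the rod from its wooden storage block, set its tapered end only lightly into the empty leaning socket and let go; then, with the wooden pestle and not with the fingers, tap the rod fully home until its collar sits on the socket's rim, and stand the pestle upright on the worktop again. Leave the garlic, bowl, spice jar and glass where they are.

Things in the scene. Friction and masses are not known exactly. Their poses are not given: they have to be found in the camera images.
- base: Knife sharpener, fixed to the worktop: black plate 78 x 165 mm with two short grey tubes in a V, 90 mm apart at their mouths. The tube on the -y side already holds a white rod with black collar that leans to -y (its top about 150 mm above the worktop); the empty one is socket. Origin under the plate's centre, z up.
- socket: The empty socket: grey tube, 39 mm outside, 23 mm inside, 40 mm deep. Origin at the centre of its mouth (rim), 56 mm above the worktop. Its z axis points out of the mouth along the bore and leans 28 degrees (0.49 rad) from vertical, away from the other rod.
- pads (a point): Point on the bore's axis 19 mm below the mouth, amid four dark sprung pads that form a funnel 16 mm wide near the mouth, with the rod's taper. Set in by its weight the rod stands alone, collar about 10 mm off the rim. Driving it on takes a push along the axis growing to about 10 to 18 N at the rim, a hard stop; friction holds it there.
- block: Wooden storage block, 60 x 60 x 42 mm, fixed to the worktop, with an upright round hole in the middle of its top in which the rod stands. Origin at the centre of its underside, z up.
- rod: Sharpening rod, 80 g: white stick 14 mm thick (grip), black collar 28 mm wide, 6 mm thick, below it a steel shank 37 mm long, tapering 18.6 to 12 mm, nose chamfered. Origin: centre of the collar's underside; z along the stick, its flat top at +106 mm. It starts upright in the block, collar on the block's top (origin 42 mm above the worktop).
- pestle: Turned wooden pestle, 130 mm long, 200 g, upright on the worktop: foot 38 mm wide with a flat striking face, slimming to a round grip 31 to 32 mm thick from 45 to 118 mm above the foot. Origin at the centre of the foot's flat underside, z along it to the top.
- garlic: Whole garlic bulb, about 56 mm across; bystander. Origin under its centre.
- bowl: Small white dotted bowl, 100 mm across, 46 mm high; bystander. Origin under its centre.
- spice: Small round spice jar with a red cap, 45 mm across, 106 mm high; bystander. Origin under its centre.
- tumbler: Clear drinking glass, 80 mm across, 91 mm high; bystander. Origin under its centre.

How it is judged (in metres and radians):
On the way, in this order (a step that is already met when the one before it is completed fails the run):
1. the rod stands by itself in the socket, only lightly set (collar 4 to 15 mm short of the rim), let go (z of rod in the frame of socket between 0.004 and 0.015 m and angle between the z axis of rod and the z axis of socket, either way round below 0.2 rad and x of rod in the frame of socket between -0.006 and 0.006 m and y of rod in the frame of socket between -0.006 and 0.006 m and contact force between the fingers and rod below 0.1 N), for 0.2 s.
2. the pestle is picked up while the rod is still only lightly set (height (world z) of pestle above 0.03 m and contact force between the fingers and pestle above 1 N and z of rod in the frame of socket between 0.004 and 0.015 m), for 0.1 s.
3. the pestle has driven the rod home (collar within 2.5 mm of the rim) (z of rod in the frame of socket between -0.003 and 0.0025 m and angle between the z axis of rod and the z axis of socket, either way round below 0.07 rad and x of rod in the frame of socket between -0.003 and 0.003 m and y of rod in the frame of socket between -0.003 and 0.003 m and contact force between pestle and rod above 1 N).
At the end, for the whole second after the job is handed in: The rod is home in the leaning socket: collar within 2.5 mm of the rim, centred within 3 mm, in line with the bore within 4 degrees, at rest. The pestle stands upright (within 4.5 degrees) on the worktop, at rest, clear of the rod (z of rod in the frame of socket between -0.003 and 0.0025 m and angle between the z axis of rod and the z axis of socket, either way round below 0.07 rad and x of rod in the frame of socket between -0.003 and 0.003 m and y of rod in the frame of socket between -0.003 and 0.003 m and linear speed of each of rod, pestle below 0.02 m/s and contact force between pestle and rod below 0.05 N and angle between pestle's own z axis and vertical below 0.08 rad and height (world z) of pestle between -0.006 and 0.006 m); the robot touches nothing.
It fails at once if the fingers touch the rod when it is driven deeper than lightly set (collar under 4 mm from the rim) (z of rod in the frame of socket below 0.004 m and distance between rod and socket below 0.01 m and contact force between the fingers and rod above 0.5 N).
It fails at once if the garlic is moved by more than 30 mm (distance of garlic from where it was at the start of the episode above 0.03 m).
It fails at once if the bowl is moved by more than 30 mm (distance of bowl from where it was at the start of the episode above 0.03 m).
It fails at once if the spice jar is moved by more than 30 mm (distance of spice from where it was at the start of the episode above 0.03 m).
It fails at once if the glass is moved by more than 30 mm (distance of tumbler from where it was at the start of the episode above 0.03 m).
It also fails if it takes over 54 s, if anything falls off the work surface, if the arm or the gripper's body presses on something with over 40 N, if the wrist force passes 120 N, or if a joint passes its speed limit or range.

ROBOT

A 7-joint arm with a two-finger parallel gripper is mounted at the origin on a cart in front of the work surface, level with it; the furniture and walls round the work are solid. World frame = base frame: x ahead of the robot, y to its left, z up, the work surface at z = 0. Lengths are in m, angles in degrees, forces in N, time in s.
With the tool pointing down it reaches from about 0.4 to 0.9 m from the base axis. Payload 5.5 kg.
Tool frame: the origin (TCP) lies midway between the tips of the shut fingers; the grasp point (between the pads) lies 19 mm behind it; z points along the fingers, y is the line along which they close (so a half turn about z gives the same grasp; the last joint's range is limited). The gripper opens to 85 mm and grips with 20 to 120 N. Pads are 22 mm wide; open, the fingers measure 114 mm over their backs; the gripper's body (76 mm by 85 mm) begins 54 mm behind the grasp point. The pads swing forward as they close: fully open they stand 13 mm farther back than shut.
Start: joints at [91.857, 28.699, -24.465, 88.831, 12.651, 65.22, -12.049], TCP at [0.149, -0.633, 0.231] pointing down, gripper open.
Joint ranges: [-164.97, 164.97], [-17.58, 116.51], [-87.97, 89.64], [11.32, 138.91], [-80.73, 260.73], [10.89, 115.49], [-147.41, 147.41]. Speed limits (degrees/s): [147.25, 147.25, 180, 180, 180, 180, 180].

INTERFACE

Orientations are given as [roll, pitch, yaw] about the fixed x, y, z axes, in that order (R = Rz(yaw) Ry(pitch) Rx(roll)).
In Python, from plant import ctrl gives the robot as it stands.
- The arm moves only by the shell command python3 -m pendant 'ROWS'. ROWS is JSON, a list of rows, each a list of 3 entries, a list of its own where there are three numbers: the closure, from -1 (fully open) to 1 (shut), then the shift along the tool's x, y, z each as a share of 0.75 m, from -1 to 1, then the turn, a rotation vector about the tool's x, y, z each as a share of 60 degrees, from -1 to 1. A call has exactly 5 rows; each row is the pose to reach, as a shift and turn from the pose commanded when the call began, along the tool's axes at that moment; what a row does not reach only later rows make up. A row lasts 1/12 s, in which the tool goes at most 41.7 mm and 7.16 degrees, less where a joint would pass 70% of its speed; a pose out of reach is approached as far as the arm can. A call with a number of a shift or a turn outside -1 to 1 is refused whole. A call with a gripper value outside its range is refused whole. The fingers move at their own pace and stop on an object; the grip force is fixed at half the most. Time passes only in rows, so rows that repeat a pose let the fingers close, or fill a call up. It gives the time, the measured TCP pose, the force, the opening and the grip force at its end, in the units of the state.
- ctrl.sense(): the state, without advancing time (a new reading comes with each control period).
- ctrl.get_image(name): name is "side" or "top"; returns a dict with "color" (480x640x3 uint8, blue, green, red), "z_map" (480x640 float32, m along the optical axis (not along the pixel's ray), 0 where there is no reading), "vertical_fov" (degrees; the focal length in pixels is half the picture's height over the tangent of half this angle, whatever the lens; pixels are square), "cx", "cy" (the principal point, pixels), "world_from_camera" (4x4, takes a point from camera to world coordinates). Camera axes: x right, y down, z forward; pixel columns grow to the right and rows downward; lengths in m; the calibration is good to about 2 mm. A picture is of the moment at which its call begins.
- ctrl.sign_off(): hands the job in; it is judged then, once.
Trained networks look in the newest picture that a camera, given by its name, has taken for a name from the list of things; names that differ only in an ending like _2 or _b are one class to them, and where a whole thing is asked for, a point or a joint stands for the part that bears it (a point fixed in the world has none). Each returns a list of dicts, best first, with "score" (0 to 1); they miss things now and then, are a little off and sometimes report something else, mostly with a low value. They report only what shows in the picture. A call takes as long as a camera call.
- ctrl.look_for(camera, target): "pixel" ([column, row] in pixels, amid what is visible of it).
The state is a dict: "t": time; "joints": joint angles; "joint_vel": joint speeds; "joint_torque": joint torques, N m; "position": TCP position; "tcp_rot": TCP orientation; "wrist_force": force on the tool from outside, world axes, zero at the start; "wrist_torque": the same for the moment, N m; "width": finger opening in m; "grasp_force": force on a finger pad.
Only numpy, scipy, OpenCV 4.12 (cv2) and the standard library are available. Lean on these libraries where they do the work, as an engineer would, in place of code of your own. Each camera call takes 0.05 s, during which the arm holds its last target. There are 200 camera calls.

## Working session

There is one attempt and no reset: what is moved stays moved. The work goes in short steps, Python scripts to look and compute and a shell command to move; the robot and the scene stay as the last step left them, time stands still between calls to the robot, and variables do not carry over. Pictures are saved under pics/ and viewed, at most 10 in all, crops included, and the job is handed in when it is done.

```bash
ls; mkdir -p pics; cat > h.py <<'E'
import numpy as np, cv2
from plant import ctrl
def img(n):
    d=ctrl.get_image(n); d['f']=240/np.tan(np.radians(d['vertical_fov'])/2); return d
def pts(d):
    v,u=np.mgrid[0:480,0:640]; z=d['z_map']
    c=np.stack([(u-d['cx'])/d['f']*z,(v-d['cy'])/d['f']*z,z,np.ones_like(z)],-1)
    P=(c@np.array(d['world_from_camera']).T)[...,:3]; P[z==0]=np.nan; return P
E
python3 - <<'E'
from h import *
s=ctrl.sense(); print(s)
for n in ['side','top']:
    d=img(n); cv2.imwrite(f'pics/{n}0.png',d['color']); P=pts(d)
    np.savez(f'{n}0.npz',P=P,c=d['color'],T=d['world_from_camera'],f=d['f'],cx=d['cx'],cy=d['cy'])
    print(n,np.round(d['world_from_camera'],3).tolist(),d['f'])
    for k in ['base','socket','block','rod','pestle','garlic','bowl','spice','tumbler']:
        r=ctrl.look_for(n,k)[:2]
        for q in r:
            u,v=map(int,np.round(q['pixel'])); print(k,round(q['score'],2),u,v,np.round(P[v,u],3))
E
```

```text
pics
{'t': 0.0, 'joints': array([ 91.85623242,  28.75344799, -24.45323068,  88.89239414,
        12.64968779,  65.21904132, -12.05138163]), 'joint_vel': array([-0.03888121, -0.0101146 ,  0.0998468 ,  0.01367929,  0.07241667,
        0.01002462, -0.03087254]), 'joint_torque': array([ 3.79306848e-04, -5.69518125e+01, -5.81567958e+00, -2.80939919e+01,
        1.06307739e-02,  1.21697734e-02,  2.77711699e-06]), 'position': array([ 0.14849692, -0.63209242,  0.23025641]), 'tcp_rot': array([-1.79888390e+02, -4.79453275e-03,  1.32246425e+01]), 'wrist_force': array([-0.56706604, -0.29471558, -0.32086257]), 'wrist_torque': array([ 0.00167388, -0.0209257 , -0.01080013]), 'grasp_force': 0.0, 'width': 0.08536640114906666}
side [[-0.873, -0.261, 0.412, 0.135], [-0.488, 0.474, -0.733, 0.503], [-0.004, -0.841, -0.541, 0.611], [0.0, 0.0, 0.0, 1.0]] 454.90731065194313
base 0.85 326 235 [ 0.543 -0.293  0.056]
base 0.58 320 238 [ 0.552 -0.281  0.052]
socket 0.87 323 238 [ 0.545 -0.283  0.052]
block 0.72 256 401 [0.425 0.156 0.043]
block 0.7 328 232 [ 0.542 -0.301  0.06 ]
rod 0.78 251 364 [0.441 0.14  0.099]
pestle 0.88 311 300 [ 0.448 -0.053  0.076]
garlic 0.94 355 291 [ 0.408 -0.16   0.037]
bowl 0.72 401 200 [ 0.472 -0.613  0.019]
spice 0.66 244 225 [ 0.727 -0.228  0.064]
tumbler 0.32 400 201 [ 0.473 -0.608  0.018]
top [[0.011, -0.996, 0.086, 0.457], [-1.0, -0.013, -0.021, -0.207], [0.022, -0.086, -0.996, 1.397], [0.0, 0.0, 0.0, 1.0]] 493.49274469300906
base 0.76 357 237 [ 0.57  -0.338  0.04 ]
socket 0.54 342 244 [ 0.551 -0.297  0.034]
block 0.94 186 281 [0.444 0.125 0.051]
rod 0.54 178 283 [0.439 0.129 0.115]
pestle 0.54 256 277 [ 0.457 -0.072  0.13 ]
garlic 0.45 323 173 [ 0.733 -0.241  0.11 ]
bowl 0.84 448 275 [ 0.469 -0.598  0.013]
spice 0.53 326 172 [ 0.737 -0.249  0.104]
tumbler 0.62 403 314 [ 0.359 -0.472  0.007]
tumbler 0.6 298 294 [ 0.412 -0.178  0.05 ]
```

View pics/side0.png

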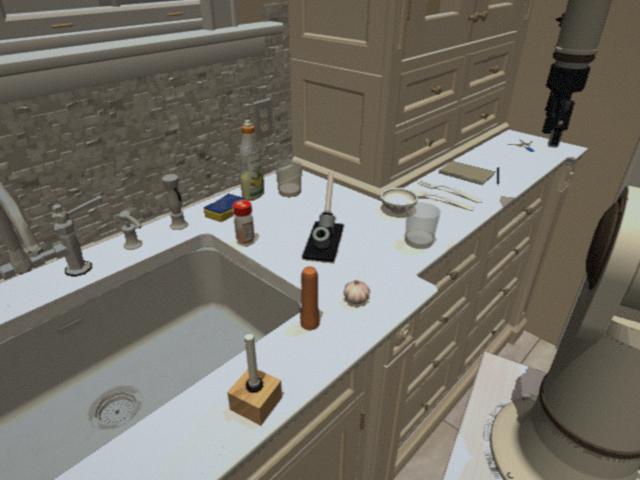

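View pics/top0.png

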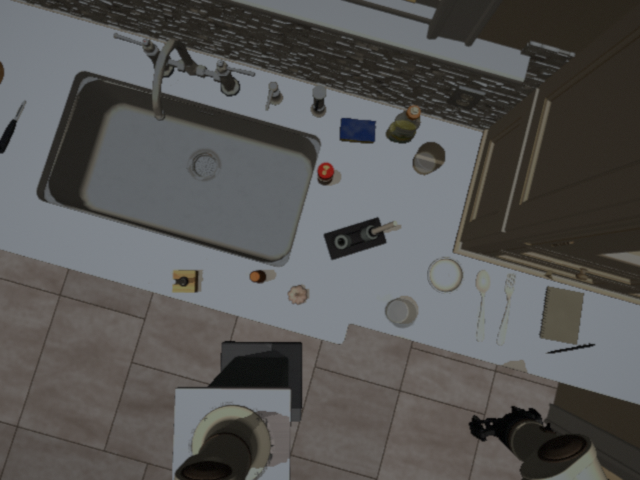

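The side view shows the rod at (251,364) in the block (255,398), the pestle (311,298), the empty socket mouth (322,236) and the garlic (356,291). The top view shows the socket at (342,242), the rod and block at (183,281) and the pestle at (257,277). Next I refine these positions from the depth clouds.

```bash
python3 - <<'E'
import numpy as np, cv2
for n in ['side','top']:
    D=np.load(n+'0.npz'); P=D['P']; c=D['c']; print(n)
    def box(x,y,z): 
        return (P[...,0]>x[0])&(P[...,0]<x[1])&(P[...,1]>y[0])&(P[...,1]<y[1])&(P[...,2]>z[0])&(P[...,2]<z[1])
    m=box((.3,.7),(-.5,.3),(-.02,.01)); print('table z',np.median(P[m][:,2]))
    def prof(name,x,y,zs):
        for a,b in zip(zs[:-1],zs[1:]):
            q=P[box(x,y,(a,b))]
            if len(q)>2: print(name,a,b,len(q),'med',np.round(np.median(q,0),4),'min',np.round(q.min(0),3),'max',np.round(q.max(0),3))
    prof('block',(.36,.52),(.05,.22),[.035,.047]); 
    prof('rod',(.39,.49),(.08,.18),[.047,.06,.08,.1,.12,.14,.155])
    prof('pestle',(.40,.51),(-.12,-.0),[.01,.03,.05,.07,.09,.11,.125,.14])
    prof('garlic',(.36,.46),(-.23,-.12),[.01,.03,.05,.07])
    prof('base',(.48,.65),(-.45,-.22),[.004,.02,.035,.05,.06,.075,.1,.12,.14,.16])
    prof('spice',(.67,.8),(-.32,-.18),[.02,.09,.12])
    # block top quad, base plate
    for nm,mm in [('block',box((.36,.52),(.05,.22),(.036,.047))),('plate',box((.45,.68),(-.5,-.2),(.004,.2))&(c.max(-1)<60))]:
        q=P[mm][:,:2].astype(np.float32)
        if len(q)>4: print(nm,cv2.minAreaRect(q))
    for nm,(u0,u1,v0,v1) in {'side':{'s':(290,360,170,270)},'top':{'s':(315,410,210,265)}}[n].items():
        cv2.imwrite(f'pics/{n}_crop.png',cv2.resize(c[v0:v1,u0:u1],None,fx=8 if n=='top' else 6,fy=8 if n=='top' else 6,interpolation=cv2.INTER_CUBIC))
E
python3 -c "
import cv2,numpy as np
a=cv2.imread('pics/side_crop.png');b=cv2.imread('pics/top_crop.png')
print(a.shape,b.shape)
a=cv2.resize(a,(300,430));b=cv2.resize(b,(500,290))
o=np.zeros((430,800,3),np.uint8);o[:,:300]=a;o[:290,300:]=b
o=np.clip(o.astype(float)*2,0,255).astype(np.uint8);cv2.imwrite('pics/crop.png',o)"
```

```text
side
table z 0.0012809354948893903
block 0.035 0.047 1097 med [0.4349 0.1447 0.0429] min [0.413 0.103 0.035] max [0.475 0.166 0.047]
rod 0.047 0.06 170 med [0.4391 0.1393 0.0497] min [0.429 0.121 0.047] max [0.457 0.149 0.06 ]
rod 0.06 0.08 80 med [0.4392 0.1389 0.0704] min [0.437 0.131 0.06 ] max [0.448 0.142 0.08 ]
rod 0.08 0.1 87 med [0.4397 0.1394 0.0904] min [0.436 0.131 0.08 ] max [0.448 0.142 0.1  ]
rod 0.1 0.12 91 med [0.4398 0.1392 0.1098] min [0.436 0.131 0.1  ] max [0.449 0.142 0.12 ]
rod 0.12 0.14 92 med [0.4395 0.1394 0.1302] min [0.436 0.131 0.12 ] max [0.448 0.142 0.14 ]
rod 0.14 0.155 95 med [0.4416 0.137  0.1478] min [0.436 0.128 0.14 ] max [0.45  0.142 0.151]
pestle 0.01 0.03 159 med [ 0.4499 -0.053   0.0204] min [ 0.44  -0.072  0.01 ] max [ 0.472 -0.047  0.03 ]
pestle 0.03 0.05 169 med [ 0.4506 -0.0555  0.0393] min [ 0.441 -0.078  0.03 ] max [ 0.475 -0.049  0.05 ]
pestle 0.05 0.07 137 med [ 0.4513 -0.0552  0.0606] min [ 0.443 -0.075  0.05 ] max [ 0.469 -0.051  0.07 ]
pestle 0.07 0.09 143 med [ 0.4512 -0.0552  0.0796] min [ 0.443 -0.075  0.07 ] max [ 0.469 -0.05   0
[... 4407 characters left out ...]
0.101] max [ 0.597 -0.391  0.119]
base 0.12 0.14 29 med [ 0.5926 -0.4084  0.129 ] min [ 0.588 -0.417  0.12 ] max [ 0.602 -0.401  0.139]
base 0.14 0.16 35 med [ 0.5963 -0.4194  0.1474] min [ 0.591 -0.428  0.14 ] max [ 0.604 -0.411  0.152]
spice 0.02 0.09 79 med [ 0.7224 -0.2441  0.0581] min [ 0.719 -0.268  0.022] max [ 0.742 -0.225  0.089]
spice 0.09 0.12 230 med [ 0.7402 -0.2458  0.1055] min [ 0.72  -0.267  0.09 ] max [ 0.763 -0.225  0.112]
block ((0.4426954984664917, 0.1350708305835724), (0.05705316364765167, 0.06252027302980423), 0.5915431380271912)
plate ((0.5698806047439575, -0.33456912636756897), (0.07524978369474411, 0.16288629174232483), 17.946874618530273)
(600, 420, 3) (440, 760, 3)
```

View pics/crop.png

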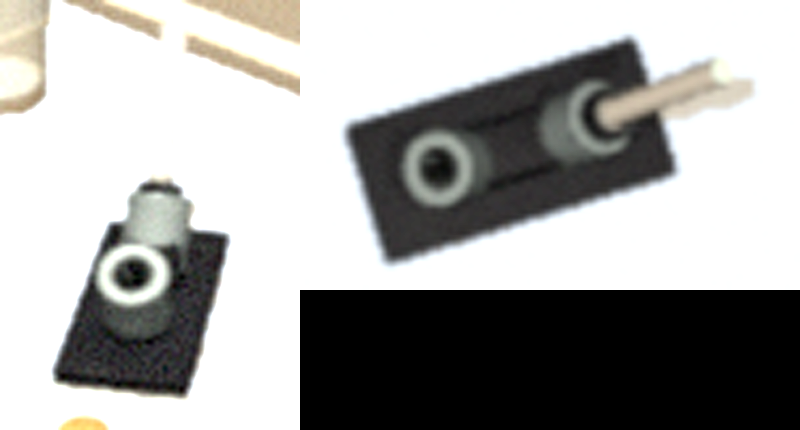

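```bash
cat >> h.py <<'E'
from scipy.spatial.transform import Rotation as Ro
PSI=18.0
def base_axes(psi=PSI):
    p=np.radians(psi);t=np.radians(28)
    x=np.array([np.cos(p),np.sin(p),0]);y=np.array([-np.sin(p),np.cos(p),0])
    a=np.sin(t)*y+np.array([0,0,np.cos(t)]); return x,y,a
def Rtool(zdir,flip=False):
    x=base_axes()[0]*(-1 if flip else 1); z=np.array(zdir); return Ro.from_matrix(np.stack([x,np.cross(z,x),z],1))
def plan(pos,R):
    s=ctrl.sense(); C=Ro.from_euler('xyz',s['tcp_rot'],degrees=True)
    d=C.inv().apply(np.array(pos)-s['position']); r=(C.inv()*R).as_rotvec(degrees=True)
    print('at',np.round(s['position'],4),np.round(s['tcp_rot'],2),'t',round(s['t'],2),'j',np.round(s['joints'],0).tolist())
    print('shift',np.round(d/.75,4).tolist(),'mm',round(np.linalg.norm(d)*1e3,1),'turn',np.round(r/60,4).tolist(),'F',np.round(s['wrist_force'],1),'w',round(s['width'],4),'g',round(s['grasp_force'],1))
DOWN=Rtool([0,0,-1]); AX=base_axes()[2]; TILT=Rtool(-AX)
E
python3 - <<'E'
from h import *
from scipy.optimize import least_squares
x,y,a=base_axes()
for n in ['side','top']:
    D=np.load(n+'0.npz');P=D['P'];c=D['c']
    s=np.array([.5548,-.289,.056])
    for it in range(6):
        q=(P-s); h=q@a; u=q@x; v=q@np.cross(a,x); r=np.hypot(u,v)
        m=(abs(h)<.004)&(r<.025)
        uv=np.stack([u[m],v[m]],1).astype(np.float32)
        (cu,cv),rad=cv2.minEnclosingCircle(uv)
        # bright annulus centroid-ish: centre of points
        s=s+cu*x+cv*np.cross(a,x)+0*a
    print(n,'rim centre',np.round(s,4),rad,m.sum(),'h med',np.median(h[m]), 'annulus mean',uv.mean(0))
    # other rod axis
    b=P[(P[...,0]>.57)&(P[...,0]<.62)&(P[...,1]>-.44)&(P[...,1]<-.375)&(P[...,2]>.08)&(P[...,2]<.143)]
    uu,ss,vt=np.linalg.svd(b-b.mean(0)); d=vt[0]*np.sign(vt[0][2]); print(' other rod dir',d,'lean',np.degrees(np.arccos(d[2])),'az psi',np.degrees(np.arctan2(d[0],-d[1])))
    # rim plane normal
    g=P[m]; uu,ss,vt=np.linalg.svd(g-g.mean(0)); nn=vt[2]*np.sign(vt[2][2]); print(' rim normal',nn,'a',a)
plan([.5,-.3,.26],DOWN)
E
```

```text
side rim centre [ 0.5555 -0.2909  0.0571] 0.01965753734111786 141 h med -0.000848837901654961 annulus mean [-0.00107883  0.00038665]
 other rod dir [ 0.14882616 -0.4376166   0.88675954] lean 27.531165100459667 az psi 18.782317937396193
 rim normal [-0.14426514  0.45258585  0.87997365] a [-0.14507469  0.44649399  0.88294759]
top rim centre [ 0.5553 -0.2911  0.0571] 0.0195981003344059 92 h med -0.0016705006446223068 annulus mean [ 0.00028025 -0.00039158]
 other rod dir [ 0.15094831 -0.45519882  0.87750136] lean 28.657592435239952 az psi 18.346017485285223
 rim normal [-0.12263431  0.43048977  0.89422558] a [-0.14507469  0.44649399  0.88294759]
at [ 0.1487 -0.6328  0.2313] [180.    -0.    13.23] t 1.0 j [92.0, 29.0, -24.0, 89.0, 13.0, 65.0, -12.0]
shift [0.5574, -0.3248, -0.0382] mm 484.7 turn [0.0, -0.0, -0.0796] F [-0.2  0.   0.3] w 0.0855 g 0.0
```

```bash

python3 -m pendant '[[-1,[0.04,-0.022,-0.003],[0,0,-0.02]],[-1,[0.08,-0.044,-0.006],[0,0,-0.04]],[-1,[0.12,-0.066,-0.009],[0,0,-0.06]],[-1,[0.16,-0.09,-0.012],[0,0,-0.08]],[-1,[0.2,-0.11,-0.013],[0,0,-0.08]]]'
python3 -c "
from h import *
plan([.5,-.25,.26],DOWN)"
```

```text
t: 1.42
position: [0.277, -0.5167, 0.2415]
tcp_rot: [180.0, -0.0, 18.1]
wrist_force: [-0.3, -1.0, -0.1]
width: 0.0854
grasp_force: 0.0
at [ 0.277  -0.5167  0.2415] [179.97  -0.    18.09] t 1.42 j [82.0, 22.0, -29.0, 98.0, 12.0, 63.0, -23.0]
shift [0.3931, -0.2458, -0.0247] mm 348.2 turn [0.0004, -0.0001, 0.0014] F [-0.3 -1.  -0.1] w 0.0854 g 0.0
```

```bash

python3 -m pendant '[[-1,[0.04,-0.024,-0.002],[0,0,0]],[-1,[0.08,-0.048,-0.004],[0,0,0]],[-1,[0.12,-0.072,-0.006],[0,0,0]],[-1,[0.16,-0.096,-0.008],[0,0,0]],[-1,[0.2,-0.123,-0.012],[0,0,0]]]'
python3 -m pendant '[[-1,[0.04,-0.024,-0.002],[0,0,0]],[-1,[0.08,-0.048,-0.004],[0,0,0]],[-1,[0.12,-0.072,-0.006],[0,0,0]],[-1,[0.16,-0.096,-0.008],[0,0,0]],[-1,[0.2,-0.123,-0.012],[0,0,0]]]'
python3 -c "
from h import *
plan([.443,.135,.20],DOWN)"
```

```text
t: 1.83
position: [0.3908, -0.3829, 0.2502]
tcp_rot: [180.0, 0.0, 18.0]
wrist_force: [0.2, -0.3, -0.5]
width: 0.0851
grasp_force: 0.0
t: 2.25
position: [0.5048, -0.2489, 0.2592]
tcp_rot: [180.0, 0.0, 18.0]
wrist_force: [-0.2, -0.4, -0.4]
width: 0.0851
grasp_force: 0.0
at [ 0.5048 -0.2489  0.2592] [1.7997e+02 1.0000e-02 1.7980e+01] t 2.25 j [54.0, 20.0, -38.0, 100.0, 13.0, 65.0, -60.0]
shift [0.0797, -0.5124, 0.0786] mm 393.3 turn [0.0005, 0.0001, -0.0003] F [-0.2 -0.4 -0.4] w 0.0851 g 0.0
```

```bash

python3 -m pendant '[[-1,[0.008,-0.05,0.006],[0,0,0]],[-1,[0.016,-0.1,0.012],[0,0,0]],[-1,[0.024,-0.15,0.02],[0,0,0]],[-1,[0.032,-0.2,0.03],[0,0,0]],[-1,[0.04,-0.256,0.039],[0,0,0]]]'
python3 -m pendant '[[-1,[0.008,-0.05,0.006],[0,0,0]],[-1,[0.016,-0.1,0.012],[0,0,0]],[-1,[0.024,-0.15,0.02],[0,0,0]],[-1,[0.032,-0.2,0.03],[0,0,0]],[-1,[0.04,-0.256,0.039],[0,0,0]]]'
python3 -c "
from h import *
plan([.443,.135,.104],DOWN)"
```

```text
t: 2.67
position: [0.4731, -0.0581, 0.2299]
tcp_rot: [179.9, -0.0, 18.0]
wrist_force: [0.7, -0.0, 0.2]
width: 0.0856
grasp_force: 0.0
t: 3.08
position: [0.4426, 0.1323, 0.201]
tcp_rot: [179.9, -0.1, 17.9]
wrist_force: [1.3, -0.2, -0.6]
width: 0.0853
grasp_force: 0.0
at [0.4426 0.1323 0.201 ] [ 1.7994e+02 -7.0000e-02  1.7950e+01] t 3.08 j [23.0, 15.0, -49.0, 116.0, 14.0, 55.0, -105.0]
shift [0.0014, -0.0034, 0.1294] mm 97.1 turn [0.001, -0.0011, -0.0009] F [ 1.3 -0.2 -0.6] w 0.0853 g 0.0
```

```bash

python3 -m pendant '[[-1,[0.0014,-0.0034,0.03],[0,0,0]],[-1,[0.0014,-0.0034,0.06],[0,0,0]],[-1,[0.0014,-0.0034,0.09],[0,0,0]],[-1,[0.0014,-0.0034,0.115],[0,0,0]],[-1,[0.0014,-0.0034,0.129],[0,0,0]]]'
python3 -m pendant '[[-1,[0,0,0],[0,0,0]],[0.4,[0,0,0],[0,0,0]],[0.6,[0,0,0],[0,0,0]],[1,[0,0,0],[0,0,0]],[1,[0,0,0],[0,0,0]]]'
python3 -m pendant '[[1,[0,0,0],[0,0,0]],[1,[0,0,0],[0,0,0]],[1,[0,0,0],[0,0,0]],[1,[0,0,0],[0,0,0]],[1,[0,0,0],[0,0,0]]]'
python3 -c "
from h import *
plan([.443,.135,.104],DOWN)"
```

```text
t: 3.5
position: [0.4418, 0.1339, 0.1024]
tcp_rot: [-180.0, 0.1, 18.0]
wrist_force: [-1.2, -0.5, 0.5]
width: 0.0856
grasp_force: 0.0
t: 3.92
position: [0.4439, 0.1341, 0.1053]
tcp_rot: [180.0, -0.1, 18.0]
wrist_force: [-0.1, 1.3, 0.3]
width: 0.0388
grasp_force: 0.0
t: 4.33
position: [0.4434, 0.1341, 0.1048]
tcp_rot: [180.0, -0.1, 18.0]
wrist_force: [-0.3, -1.0, 7.0]
width: 0.0124
grasp_force: 58.5
at [0.4434 0.1341 0.1048] [ 1.7997e+02 -5.0000e-02  1.8020e+01] t 4.33 j [17.0, 25.0, -44.0, 121.0, 25.0, 44.0, -114.0]
shift [-0.0002, -0.0013, 0.001] mm 1.2 turn [0.0005, -0.0009, 0.0003] F [-0.3 -1.   7. ] w 0.0124 g 58.5
```

```bash

python3 -m pendant '[[1,[0,0,-0.02],[0,0,0]],[1,[0,0,-0.06],[0,0,0]],[1,[0,0,-0.11],[0,0,0]],[1,[0,0,-0.16],[0,0,0]],[1,[0,0,-0.21],[0,0,0]]]'
python3 -c "
from h import *
S=np.array([.5554,-.2907,.056])
plan(S+AX*.19,DOWN)
plan(S+AX*.19,TILT)"
```

```text
t: 4.75
position: [0.442, 0.1342, 0.2628]
tcp_rot: [-180.0, 0.1, 18.1]
wrist_force: [0.6, -0.5, -0.1]
width: 0.0123
grasp_force: 58.5
at [0.442  0.1342 0.2628] [-1.7995e+02  8.0000e-02  1.8070e+01] t 4.75 j [27.0, 10.0, -52.0, 112.0, 9.0, 62.0, -100.0]
shift [-0.0318, 0.4666, 0.0518] mm 352.9 turn [-0.0008, 0.0014, 0.0011] F [ 0.6 -0.5 -0.1] w 0.0123 g 58.5
at [0.442  0.1342 0.2628] [-1.7995e+02  8.0000e-02  1.8070e+01] t 4.75 j [27.0, 10.0, -52.0, 112.0, 9.0, 62.0, -100.0]
shift [-0.0318, 0.4666, 0.0518] mm 352.9 turn [-0.4674, 0.0011, 0.0015] F [ 0.6 -0.5 -0.1] w 0.0123 g 58.5
```

```bash

python3 -m pendant '[[1,[-0.003,0.05,0],[0,0,0]],[1,[-0.006,0.1,0],[0,0,0]],[1,[-0.009,0.15,0],[0,0,0]],[1,[-0.012,0.2,0],[0,0,0]],[1,[-0.016,0.25,0],[0,0,0]]]'
python3 -m pendant '[[1,[-0.003,0.045,0],[-0.09,0,0]],[1,[-0.006,0.09,0.01],[-0.18,0,0]],[1,[-0.009,0.135,0.02],[-0.28,0,0]],[1,[-0.012,0.18,0.03],[-0.37,0,0]],[1,[-0.016,0.216,0.045],[-0.467,0,0]]]'
python3 -c "
from h import *
S=np.array([.5554,-.2907,.056])
plan(S+AX*.17,TILT)
d=img('side');cv2.imwrite('pics/s1.png',d['color'][120:320,220:440]);d2=img('top')
for n,dd in(('side1',d),('top1',d2)): np.savez(n+'.npz',P=pts(dd),c=dd['color'])
P=pts(d);Q=pts(d2)
for X in(P,Q):
    q=X-S; h=q@AX; x,y,a=base_axes(); w=np.cross(a,x)
    # rod stick/shank points in socket frame
    for lo,hi in((.05,.07),(.07,.09),(.09,.105),(.105,.12),(.12,.145),(.145,.155)):
        m=(h>lo)&(h<hi)&(np.hypot(q@x,q@w)<.03)
        if m.sum()>2: print(lo,hi,m.sum(),'u',np.round([(q@x)[m].min(),(q@x)[m].max()],4),'w',np.round([(q@w)[m].min(),(q@w)[m].max()],4))
"
```

```text
t: 5.17
position: [0.4894, -0.0498, 0.2617]
tcp_rot: [180.0, 0.0, 18.0]
wrist_force: [0.8, 0.7, -0.5]
width: 0.0121
grasp_force: 58.5
t: 5.58
position: [0.5295, -0.2083, 0.229]
tcp_rot: [151.7, -0.1, 18.0]
wrist_force: [-0.0, -2.2, -2.3]
width: 0.0124
grasp_force: 58.7
at [ 0.5295 -0.2083  0.229 ] [ 1.5166e+02 -1.5000e-01  1.7950e+01] t 5.58 j [33.0, 16.0, -35.0, 115.0, 47.0, 53.0, -102.0]
shift [-0.0011, -0.0068, 0.031] mm 23.8 turn [0.0057, -0.0018, -0.0018] F [-0.  -2.2 -2.3] w 0.0124 g 58.7
0.09 0.105 8 u [-0.0037  0.0047] w [-0.0029  0.0005]
0.105 0.12 22 u [-0.0068  0.0062] w [-0.0061  0.0025]
0.12 0.145 98 u [-0.0126  0.0152] w [-0.0188  0.0077]
0.145 0.155 22 u [-0.0053  0.0068] w [-0.0064  0.0012]
0.09 0.105 7 u [-0.0082  0.0018] w [-0.0096 -0.0071]
0.105 0.12 7 u [-0.0079  0.0027] w [-0.0117 -0.0081]
0.12 0.145 68 u [-0.0153  0.0108] w [-0.0173  0.0061]
0.145 0.155 13 u [-0.0085  0.0043] w [-0.0113 -0.0052]
```

```bash
python3 -c "
import cv2,numpy as np
a=np.load('side1.npz')['c'][120:320,220:440];b=np.load('top1.npz')['c'][200:280,260:400]
a=cv2.resize(a,(440,400));b=cv2.resize(b,(350,200))
o=np.zeros((400,790,3),np.uint8);o[:,:440]=a;o[:200,440:]=b;cv2.imwrite('pics/c1.png',o)"
```

```text
(no output)
```

View pics/c1.png

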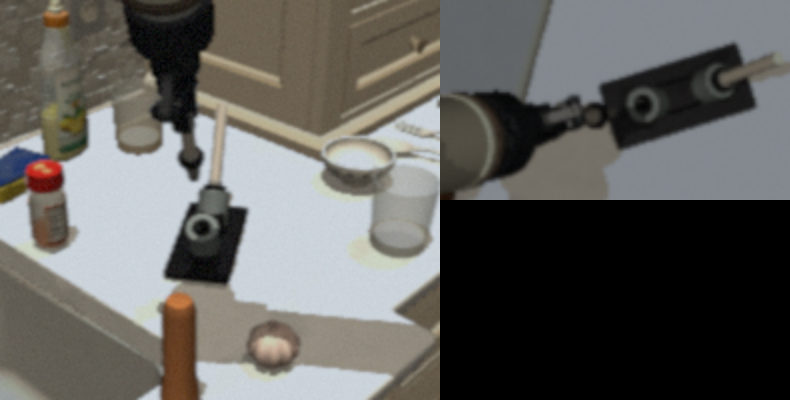

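```bash
cat > chk.py <<'E'
from h import *
S=np.array([.5554,-.2907,.056]); x,y,a=base_axes(); w=np.cross(a,x)
def chk(bins,rm=.025):
    for n in('side','top'):
        d=img(n); X=pts(d); q=X-S; h=q@a
        for lo,hi in bins:
            m=(h>lo)&(h<hi)&(np.hypot(q@x,q@w)<rm)
            if m.sum()>2:
                U=(q@x)[m];W=(q@w)[m]; print(n,lo,hi,m.sum(),'u %.4f %.4f mid %.4f'%(U.min(),U.max(),(U.min()+U.max())/2),'w %.4f %.4f mid %.4f'%(W.min(),W.max(),(W.min()+W.max())/2),'hmax %.4f'%h[m].max())
    return
E
python3 -m pendant '[[1,[0,-0.0068,0.01],[0.006,-0.002,-0.002]],[1,[-0.001,-0.0068,0.02],[0.006,-0.002,-0.002]],[1,[-0.001,-0.0068,0.031],[0.006,-0.002,-0.002]],[1,[-0.001,-0.0068,0.031],[0.006,-0.002,-0.002]],[1,[-0.001,-0.0068,0.031],[0.006,-0.002,-0.002]]]'
python3 -c "
from chk import *
plan(S+a*.17,TILT)
chk([(.055,.07),(.07,.08),(.08,.09),(.09,.102),(.104,.115),(.116,.125)])
chk([(.055,.07),(.07,.08),(.08,.09),(.09,.102),(.104,.115),(.116,.125)])
plan(S+a*.17,TILT)
"
```

```text
t: 6.1
position: [0.5294, -0.2123, 0.2047]
tcp_rot: [152.4, 0.2, 18.0]
wrist_force: [0.2, -0.4, -0.3]
width: 0.0125
grasp_force: 58.8
at [ 0.5294 -0.2123  0.2047] [152.4    0.18  18.02] t 6.1 j [32.0, 18.0, -34.0, 116.0, 49.0, 51.0, -104.0]
shift [0.0007, 0.0042, 0.0001] mm 3.2 turn [-0.0066, 0.0025, 0.0016] F [ 0.2 -0.4 -0.3] w 0.0125 g 58.8
side 0.07 0.08 7 u -0.0055 0.0035 mid -0.0010 w 0.0055 0.0088 mid 0.0072 hmax 0.0785
side 0.08 0.09 12 u -0.0064 0.0049 mid -0.0007 w 0.0056 0.0102 mid 0.0079 hmax 0.0893
side 0.09 0.102 13 u -0.0070 0.0056 mid -0.0007 w 0.0061 0.0112 mid 0.0086 hmax 0.0980
side 0.104 0.115 59 u -0.0144 0.0133 mid -0.0005 w -0.0092 0.0173 mid 0.0040 hmax 0.1150
side 0.116 0.125 30 u -0.0082 0.0061 mid -0.0011 w -0.0012 0.0129 mid 0.0059 hmax 0.1245
top 0.07 0.08 4 u -0.0062 0.0027 mid -0.0017 w -0.0025 0.0053 mid 0.0014 hmax 0.0797
top 0.08 0.09 4 u -0.0048 0.0031 mid -0.0008 w -0.0019 0.0001 mid -0.0009 hmax 0.0871
top 0.09 0.102 4 u -0.0046 0.0030 mid -0.0008 w -0.0056 -0.0027 mid -0.0041 hmax 0.1016
top 0.104 0.115 38 u -0.0124 0.0138 mid 0.0007 w -0.0103 0.0
[... 413 characters left out ...]
 0.0009 w -0.0088 0.0164 mid 0.0038 hmax 0.1150
side 0.116 0.125 31 u -0.0079 0.0115 mid 0.0018 w 0.0000 0.0151 mid 0.0076 hmax 0.1246
top 0.07 0.08 3 u -0.0029 0.0062 mid 0.0017 w -0.0015 0.0026 mid 0.0006 hmax 0.0789
top 0.08 0.09 7 u -0.0048 0.0065 mid 0.0009 w -0.0027 0.0009 mid -0.0009 hmax 0.0895
top 0.104 0.115 37 u -0.0127 0.0139 mid 0.0006 w -0.0109 0.0149 mid 0.0020 hmax 0.1149
top 0.116 0.125 21 u -0.0097 0.0134 mid 0.0018 w -0.0079 0.0120 mid 0.0020 hmax 0.1248
at [ 0.5299 -0.2119  0.2056] [1.5233e+02 1.1000e-01 1.8080e+01] t 6.3 j [32.0, 18.0, -34.0, 116.0, 49.0, 51.0, -104.0]
shift [-0.0001, 0.0039, 0.0012] mm 3.1 turn [-0.0055, 0.0011, 0.002] F [-0.1  0.3  0. ] w 0.0128 g 58.8
```

```bash

python3 -m pendant '[[1,[0,0.004,0],[-0.005,0.001,0.002]],[1,[0,0.004,0.02],[-0.005,0.001,0.002]],[1,[0,0.004,0.04],[-0.005,0.001,0.002]],[1,[0,0.004,0.06],[-0.005,0.001,0.002]],[1,[0,0.004,0.06],[-0.005,0.001,0.002]]]'
python3 -m pendant '[[1,[0,0,0.01],[0,0,0]],[1,[0,0,0.02],[0,0,0]],[1,[0,0,0.03],[0,0,0]],[1,[0,0,0.036],[0,0,0]],[1,[0,0,0.036],[0,0,0]]]'
python3 -c "
from chk import *
chk([(.027,.038),(.038,.05),(.05,.07)])
plan(S+a*.0748,TILT)
"
```

```text
t: 6.72
position: [0.5352, -0.2359, 0.1645]
tcp_rot: [152.1, 0.2, 17.9]
wrist_force: [-0.6, -0.5, -0.9]
width: 0.0125
grasp_force: 58.8
t: 7.13
position: [0.5401, -0.2469, 0.1418]
tcp_rot: [152.1, 0.1, 18.0]
wrist_force: [-0.6, -0.8, -1.8]
width: 0.0125
grasp_force: 58.8
side 0.027 0.038 9 u -0.0134 0.0116 mid -0.0009 w -0.0003 0.0112 mid 0.0055 hmax 0.0379
side 0.038 0.05 74 u -0.0135 0.0127 mid -0.0004 w -0.0097 0.0139 mid 0.0021 hmax 0.0499
side 0.05 0.07 30 u -0.0078 0.0052 mid -0.0013 w -0.0014 0.0072 mid 0.0029 hmax 0.0699
top 0.027 0.038 5 u -0.0141 0.0095 mid -0.0023 w -0.0082 0.0049 mid -0.0016 hmax 0.0373
top 0.038 0.05 48 u -0.0135 0.0134 mid -0.0000 w -0.0127 0.0115 mid -0.0006 hmax 0.0494
top 0.05 0.07 5 u -0.0032 0.0044 mid 0.0006 w -0.0061 -0.0033 mid -0.0047 hmax 0.0553
at [ 0.5407 -0.2464  0.1427] [1.5205e+02 6.0000e-02 1.8000e+01] t 7.23 j [32.0, 25.0, -30.0, 117.0, 58.0, 46.0, -110.0]
shift [0.0005, 0.0008, 0.0315] mm 23.7 turn [-0.0008, 0.0008, 0.0004] F [ 0.1  0.5 -0. ] w 0.0125 g 58.8
```

```bash

python3 -m pendant '[[1,[0,0.001,0.006],[0,0,0]],[1,[0,0.001,0.012],[0,0,0]],[1,[0,0.001,0.018],[0,0,0]],[1,[0,0.001,0.023],[0,0,0]],[1,[0,0.001,0.023],[0,0,0]]]'
python3 -m pendant '[[1,[0,0,0.002],[0,0,0]],[1,[0,0,0.004],[0,0,0]],[1,[0,0,0.006],[0,0,0]],[1,[0,0,0.008],[0,0,0]],[1,[0,0,0.008],[0,0,0]]]'
python3 -c "
from chk import *
plan(S+a*.0748,TILT); chk([(.01,.02),(.05,.065)])
"
```

```text
t: 7.65
position: [0.5428, -0.2553, 0.1269]
tcp_rot: [152.1, 0.1, 18.0]
wrist_force: [-0.4, -0.3, -0.7]
width: 0.0127
grasp_force: 58.8
t: 8.07
position: [0.5443, -0.2577, 0.1225]
tcp_rot: [152.0, 0.1, 18.0]
wrist_force: [-0.3, -0.4, -1.7]
width: 0.0128
grasp_force: 58.8
at [ 0.5443 -0.2577  0.1225] [1.5203e+02 5.0000e-02 1.7990e+01] t 8.07 j [32.0, 27.0, -28.0, 116.0, 61.0, 44.0, -112.0]
shift [0.0006, -0.0007, 0.0003] mm 0.7 turn [-0.0004, 0.0008, 0.0003] F [-0.3 -0.4 -1.7] w 0.0128 g 58.8
side 0.01 0.02 49 u -0.0134 0.0120 mid -0.0007 w -0.0130 0.0122 mid -0.0004 hmax 0.0200
side 0.05 0.065 20 u -0.0068 0.0066 mid -0.0001 w -0.0022 0.0059 mid 0.0018 hmax 0.0624
top 0.01 0.02 30 u -0.0125 0.0122 mid -0.0001 w -0.0131 0.0089 mid -0.0021 hmax 0.0199
```

```bash

python3 -m pendant '[[0.6,[0,0,0],[0,0,0]],[0.2,[0,0,0],[0,0,0]],[-0.4,[0,0,0],[0,0,0]],[-1,[0,0,0],[0,0,0]],[-1,[0,0,0],[0,0,0]]]'
python3 -m pendant '[[-1,[0,0,0],[0,0,0]],[-1,[0,0,-0.01],[0,0,0]],[-1,[0,0,-0.03],[0,0,0]],[-1,[0,0,-0.06],[0,0,0]],[-1,[0,0,-0.09],[0,0,0]]]'
python3 -m pendant '[[-1,[0,0,-0.03],[0,0,0]],[-1,[0,0,-0.06],[0,0,0]],[-1,[0,0,-0.09],[0,0,0]],[-1,[0,0,-0.12],[0,0,0]],[-1,[0,0,-0.12],[0,0,0]]]'
python3 -c "
from chk import *
plan(S+a*.2,TILT)
B=[(.006,.018),(.02,.04),(.04,.06),(.06,.08),(.08,.1),(.1,.112),(.112,.13)]
chk(B)
plan([.4585,-.066,.19],DOWN)
d=img('side');b=img('top')['color'][200:280,260:400]
a_=cv2.resize(d['color'][120:320,220:440],(440,400));b=cv2.resize(b,(350,200))
o=np.zeros((400,790,3),np.uint8);o[:,:440]=a_;o[:200,440:]=b;cv2.imwrite('pics/c2.png',o)
"
```

```text
t: 8.58
position: [0.5442, -0.2574, 0.1226]
tcp_rot: [152.0, 0.0, 18.0]
wrist_force: [0.3, -0.4, 0.3]
width: 0.0648
grasp_force: 0.0
t: 9.0
position: [0.5337, -0.2268, 0.1826]
tcp_rot: [152.1, 0.1, 18.0]
wrist_force: [-0.6, 0.1, -0.1]
width: 0.0852
grasp_force: 0.0
t: 9.42
position: [0.5238, -0.1844, 0.2665]
tcp_rot: [151.8, -0.3, 18.2]
wrist_force: [0.1, 0.5, 0.6]
width: 0.0854
grasp_force: 0.0
at [ 0.5238 -0.1844  0.2665] [151.85  -0.3   18.22] t 9.42 j [33.0, 12.0, -37.0, 114.0, 42.0, 56.0, -99.0]
shift [-0.0041, -0.0014, 0.0505] mm 38.0 turn [0.0025, -0.0061, 0.0009] F [0.1 0.5 0.6] w 0.0854 g 0.0
side 0.006 0.018 61 u -0.0135 0.0127 mid -0.0004 w -0.0123 0.0155 mid 0.0016 hmax 0.0179
side 0.02 0.04 36 u -0.0076 0.0064 mid -0.0006 w -0.0009 0.0102 mid 0.0047 hmax 0.0388
side 0.04 0.06 29 u -0.0074 0.0056 mid -0.0009 w -0.0007 0.0071 mid 0.0032 hmax 0.0591
side 0.06 0.08 27 u -0.0070 0.0046 mid -0.0012 w 0.0015 0.0077 mid 0.0046 hmax 0.0790
side 0.08 0.1 35 u -0.0072 0.0068 mid -0.0002 w -0.0009 0.0086 mid 0.0038 hmax 0.0998
side 0.1 0.112 21 u -0.0070 0.0055 mid -0.0008 w -0.0006
[... 253 characters left out ...]
 -0.0082 0.0008 mid -0.0037 hmax 0.0400
top 0.04 0.06 14 u -0.0067 0.0056 mid -0.0005 w -0.0067 0.0012 mid -0.0027 hmax 0.0576
top 0.06 0.08 19 u -0.0062 0.0061 mid -0.0001 w -0.0063 0.0011 mid -0.0026 hmax 0.0796
top 0.08 0.1 18 u -0.0066 0.0063 mid -0.0002 w -0.0057 0.0019 mid -0.0019 hmax 0.0997
top 0.1 0.112 12 u -0.0059 0.0057 mid -0.0001 w -0.0058 0.0083 mid 0.0013 hmax 0.1118
top 0.112 0.13 20 u -0.0065 0.0062 mid -0.0002 w -0.0063 0.0082 mid 0.0009 hmax 0.1185
at [ 0.522  -0.1868  0.2629] [ 1.5195e+02 -5.0000e-02  1.8050e+01] t 9.52 j [33.0, 12.0, -37.0, 114.0, 42.0, 56.0, -99.0]
shift [-0.0307, -0.204, 0.0014] mm 154.7 turn [0.4675, -0.0011, 0.0005] F [-0.2 -0.5 -0.8] w 0.0853 g 0.0
```

View pics/c2.png

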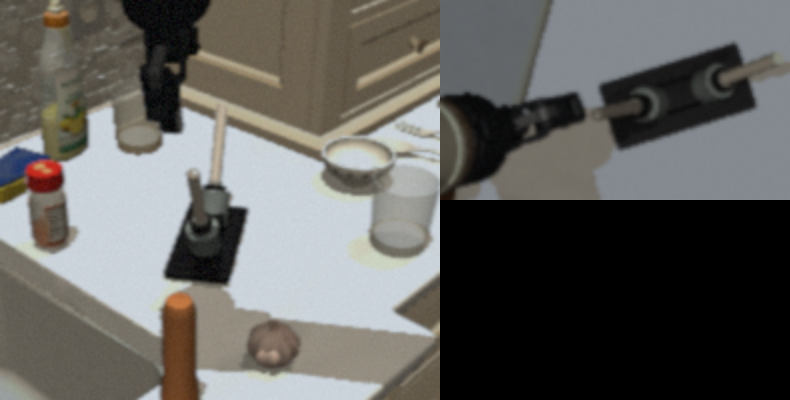

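```bash

python3 -m pendant '[[-1,[-0.006,-0.04,-0.01],[0.09,0,0]],[-1,[-0.012,-0.08,-0.02],[0.18,0,0]],[-1,[-0.02,-0.12,-0.03],[0.28,0,0]],[-1,[-0.027,-0.165,-0.03],[0.37,0,0]],[-1,[-0.031,-0.204,-0.03],[0.4675,-0.001,0]]]'
python3 -m pendant '[[-1,[0,0,0],[0,0,0]],[-1,[0,0,0],[0,0,0]],[-1,[0,0,0],[0,0,0]],[-1,[0,0,0],[0,0,0]],[-1,[0,0,0],[0,0,0]]]'
python3 -c "
from h import *
plan([.4585,-.066,.08],DOWN)"
```

```text
t: 10.03
position: [0.4531, -0.0544, 0.209]
tcp_rot: [-179.6, 0.1, 18.0]
wrist_force: [-0.7, 0.3, -0.9]
width: 0.0856
grasp_force: 0.0
t: 10.45
position: [0.455, -0.0561, 0.2103]
tcp_rot: [180.0, 0.1, 18.0]
wrist_force: [-0.1, 0.4, 0.2]
width: 0.0854
grasp_force: 0.0
at [ 0.455  -0.0561  0.2103] [1.7998e+02 7.0000e-02 1.8010e+01] t 10.45 j [42.0, 12.0, -42.0, 116.0, 10.0, 55.0, -78.0]
shift [0.0006, 0.0139, 0.1737] mm 130.7 turn [0.0003, 0.0011, 0.0001] F [-0.1  0.4  0.2] w 0.0854 g 0.0
```

```bash

python3 -m pendant '[[-1,[0.0006,0.014,0.01],[0,0.001,0]],[-1,[0.0006,0.014,0.03],[0,0.001,0]],[-1,[0.0006,0.014,0.06],[0,0.001,0]],[-1,[0.0006,0.014,0.09],[0,0.001,0]],[-1,[0.0006,0.014,0.12],[0,0.001,0]]]'
python3 -m pendant '[[-1,[0,0,0.02],[0,0,0]],[-1,[0,0,0.04],[0,0,0]],[-1,[0,0,0.054],[0,0,0]],[-1,[0,0,0.054],[0,0,0]],[-1,[0,0,0.054],[0,0,0]]]'
python3 -c "
from h import *
plan([.4585,-.066,.08],DOWN)"
```

```text
t: 10.87
position: [0.4584, -0.0667, 0.1188]
tcp_rot: [-180.0, -0.0, 18.0]
wrist_force: [-0.0, -0.5, 0.2]
width: 0.0852
grasp_force: 0.0
t: 11.28
position: [0.4577, -0.0657, 0.079]
tcp_rot: [-179.9, 0.1, 18.0]
wrist_force: [0.8, -0.1, 0.6]
width: 0.0849
grasp_force: 0.0
at [ 0.4577 -0.0657  0.079 ] [-1.7989e+02  9.0000e-02  1.8000e+01] t 11.28 j [35.0, 26.0, -36.0, 121.0, 23.0, 40.0, -88.0]
shift [0.0009, 0.0007, -0.0014] mm 1.4 turn [-0.0019, 0.0015, -0.0001] F [ 0.8 -0.1  0.6] w 0.0849 g 0.0
```

```bash

python3 -m pendant '[[0,[0,0,0],[0,0,0]],[0.3,[0,0,0],[0,0,0]],[0.5,[0,0,0],[0,0,0]],[1,[0,0,0],[0,0,0]],[1,[0,0,0],[0,0,0]]]'
python3 -m pendant '[[1,[0,0,0],[0,0,0]],[1,[0,0,0],[0,0,0]],[1,[0,0,-0.005],[0,0,0]],[1,[0,0,-0.02],[0,0,0]],[1,[0,0,-0.05],[0,0,0]]]'
python3 -m pendant '[[1,[0,0,-0.04],[0,0,0]],[1,[0,0,-0.09],[0,0,0]],[1,[0,0,-0.14],[0,0,0]],[1,[0,0,-0.19],[0,0,0]],[1,[0,0,-0.19],[0,0,0]]]'
python3 -c "
from chk import *
plan(S+a*.245,TILT)"
```

```text
t: 11.7
position: [0.4585, -0.0661, 0.0801]
tcp_rot: [-180.0, -0.0, 18.0]
wrist_force: [-0.8, -0.9, 3.8]
width: 0.0296
grasp_force: 58.8
t: 12.12
position: [0.4554, -0.0651, 0.1157]
tcp_rot: [-179.7, 0.3, 18.0]
wrist_force: [0.0, 0.1, -2.6]
width: 0.03
grasp_force: 59.5
t: 12.53
position: [0.4621, -0.0653, 0.2667]
tcp_rot: [179.7, -0.5, 18.0]
wrist_force: [1.5, 0.1, -1.5]
width: 0.0299
grasp_force: 59.5
at [ 0.4621 -0.0653  0.2667] [179.71  -0.51  18.05] t 12.53 j [45.0, 9.0, -44.0, 112.0, 7.0, 62.0, -74.0]
shift [0.0253, 0.1709, -0.0064] mm 129.7 turn [-0.4618, -0.0085, -0.0013] F [ 1.5  0.1 -1.5] w 0.0299 g 59.5
```

```bash

python3 -m pendant '[[1,[0.005,0.03,-0.006],[-0.08,0,0]],[1,[0.01,0.065,-0.006],[-0.17,0,0]],[1,[0.015,0.1,-0.006],[-0.26,0,0]],[1,[0.02,0.135,-0.006],[-0.36,-0.004,0]],[1,[0.025,0.171,-0.006],[-0.464,-0.004,0]]]'
python3 -m pendant '[[1,[0,0,0],[0,0,0]],[1,[0,0,0],[0,0,0]],[1,[0,0,0],[0,0,0]],[1,[0,0,0],[0,0,0]],[1,[0,0,0],[0,0,0]]]'
python3 -c "
from chk import *
chk([(.006,.018),(.04,.08),(.08,.11),(.11,.13),(.14,.18),(.18,.21)],.035)
plan(S+a*.215,TILT)"
```

```text
t: 12.95
position: [0.5162, -0.1827, 0.2647]
tcp_rot: [152.0, 0.2, 17.9]
wrist_force: [-0.6, -0.6, -2.7]
width: 0.0298
grasp_force: 59.7
t: 13.37
position: [0.5153, -0.1819, 0.264]
tcp_rot: [152.3, 0.2, 17.9]
wrist_force: [0.5, -0.3, -1.2]
width: 0.0299
grasp_force: 60.0
side 0.006 0.018 61 u -0.0133 0.0127 mid -0.0003 w -0.0134 0.0128 mid -0.0003 hmax 0.0179
side 0.04 0.08 63 u -0.0070 0.0058 mid -0.0006 w -0.0018 0.0072 mid 0.0027 hmax 0.0796
side 0.08 0.11 46 u -0.0075 0.0067 mid -0.0004 w 0.0010 0.0079 mid 0.0045 hmax 0.1099
side 0.11 0.13 37 u -0.0073 0.0059 mid -0.0007 w -0.0068 0.0081 mid 0.0007 hmax 0.1189
side 0.14 0.18 109 u -0.0234 0.0120 mid -0.0057 w -0.0007 0.0234 mid 0.0114 hmax 0.1799
side 0.18 0.21 189 u -0.0225 0.0111 mid -0.0057 w -0.0007 0.0225 mid 0.0109 hmax 0.2100
top 0.006 0.018 45 u -0.0162 0.0124 mid -0.0019 w -0.0144 0.0121 mid -0.0011 hmax 0.0180
top 0.04 0.08 34 u -0.0066 0.0066 mid 0.0000 w -0.0069 0.0027 mid -0.0021 hmax 0.0794
top 0.08 0.11 30 u -0.0069 0.0058 mid -0.0006 w -0.0050 0.0093 mid 0.0022 hmax 0.1097
top 0.11 0.13 20 u -0.0064 0.0061 mid -0.0001 w -0.0049 0.0063 mid 0.0007 hmax 0.1181
top 0.14 0.18 58 u -0.0231 0.0127 mid -0.0052 w -0.0160 0.0063 mid -0.0048 hmax 0.1792
top 0.18 0.21 109 u -0.0228 0.0135 mid -0.0047 w -0.0149 0.0073 mid -0.0038 hmax 0.2095
at [ 0.5153 -0.1821  0.2639] [152.27   0.25  17.88] t 13.47 j [34.0, 12.0, -39.0, 115.0, 42.0, 57.0, -99.0]
shift [0.0062, 0.0062, 0.0305] mm 23.8 turn [-0.0045, 0.0046, 0.0002] F [ 0.   0.1 -1.8] w 0.03 g 60.0
```

```bash

python3 -m pendant '[[1,[0.0063,0.0062,0.005],[-0.0045,0.0045,0]],[1,[0.0063,0.0062,0.015],[-0.0045,0.0045,0]],[1,[0.0063,0.0062,0.0305],[-0.0045,0.0045,0]],[1,[0.0063,0.0062,0.0305],[-0.0045,0.0045,0]],[1,[0.0063,0.0062,0.0305],[-0.0045,0.0045,0]]]'
python3 -c "
from chk import *
chk([(.12,.16),(.16,.185)],.035)
plan(S+a*.201,TILT)"
```

```text
t: 13.88
position: [0.5233, -0.1951, 0.2439]
tcp_rot: [152.1, 0.2, 18.0]
wrist_force: [-0.6, 0.3, -1.5]
width: 0.0301
grasp_force: 60.0
side 0.12 0.16 136 u -0.0197 0.0180 mid -0.0009 w -0.0058 0.0192 mid 0.0067 hmax 0.1600
side 0.16 0.185 147 u -0.0188 0.0140 mid -0.0024 w -0.0059 0.0169 mid 0.0055 hmax 0.1848
top 0.12 0.16 63 u -0.0188 0.0176 mid -0.0006 w -0.0202 -0.0000 mid -0.0101 hmax 0.1600
top 0.16 0.185 92 u -0.0181 0.0176 mid -0.0002 w -0.0189 0.0043 mid -0.0073 hmax 0.1849
at [ 0.5242 -0.1945  0.245 ] [1.5202e+02 8.0000e-02 1.8060e+01] t 13.98 j [34.0, 14.0, -38.0, 115.0, 45.0, 55.0, -101.0]
shift [-0.0001, 0.0008, 0.0179] mm 13.4 turn [-0.0003, 0.0007, 0.0014] F [-0.   0.1 -1.9] w 0.0298 g 60.0
```

```bash

python3 -m pendant '[[1,[0,0.001,0.008],[0,0,0]],[1,[0,0.001,0.014],[0,0,0]],[1,[0,0.001,0.018],[0,0,0]],[1,[0,0.001,0.021],[0,0,0]],[1,[0,0.001,0.023],[0,0,0]]]'
python3 -m pendant '[[1,[0,0,0.001],[0,0,0]],[1,[0,0,0.002],[0,0,0]],[1,[0,0,0.003],[0,0,0]],[1,[0,0,0.004],[0,0,0]],[1,[0,0,0.005],[0,0,0]]]'
python3 -c "
from chk import *
plan(S+a*.186,TILT); print(ctrl.sense()['wrist_force']@a)"
```

```text
t: 14.4
position: [0.5269, -0.2031, 0.2302]
tcp_rot: [152.0, 0.1, 18.0]
wrist_force: [0.2, -0.7, -1.9]
width: 0.0299
grasp_force: 60.1
t: 14.82
position: [0.5279, -0.2045, 0.2276]
tcp_rot: [152.0, 0.0, 18.1]
wrist_force: [-0.7, 1.2, -0.3]
width: 0.0299
grasp_force: 60.1
at [ 0.5279 -0.2045  0.2276] [1.5196e+02 1.0000e-02 1.8070e+01] t 14.82 j [34.0, 16.0, -37.0, 115.0, 47.0, 53.0, -103.0]
shift [-0.0007, -0.0009, 0.0107] mm 8.0 turn [0.0006, -0.0005, 0.0011] F [-0.7  1.2 -0.3] w 0.0299 g 60.1
0.40444533111904096
```

```bash

python3 -m pendant '[[1,[0,0,0.001],[0,0,0]],[1,[0,0,0.002],[0,0,0]],[1,[0,0,0.003],[0,0,0]],[1,[0,0,0.004],[0,0,0]],[1,[0,0,0.005],[0,0,0]]]'
python3 -m pendant '[[1,[0,0,0.001],[0,0,0]],[1,[0,0,0.002],[0,0,0]],[1,[0,0,0.003],[0,0,0]],[1,[0,0,0.004],[0,0,0]],[1,[0,0,0.004],[0,0,0]]]'
python3 -c "
from chk import *
plan(S+a*.186,TILT); print(ctrl.sense()['wrist_force']@a); chk([(-.003,.012),(.03,.07),(.07,.1)],.035)"
```

```text
t: 15.23
position: [0.5286, -0.2061, 0.2245]
tcp_rot: [151.9, -0.0, 18.1]
wrist_force: [-0.7, 2.3, 3.7]
width: 0.0298
grasp_force: 60.5
t: 15.65
position: [0.5292, -0.2074, 0.222]
tcp_rot: [151.9, -0.0, 18.1]
wrist_force: [-1.8, 3.1, 6.5]
width: 0.0298
grasp_force: 61.1
at [ 0.5292 -0.2074  0.222 ] [ 1.5194e+02 -2.0000e-02  1.8090e+01] t 15.65 j [34.0, 16.0, -36.0, 115.0, 48.0, 53.0, -103.0]
shift [-0.0011, -0.0011, 0.0021] mm 2.0 turn [0.0011, -0.001, 0.0012] F [-1.8  3.1  6.5] w 0.0298 g 61.1
7.358839034756187
side -0.003 0.012 150 u -0.0194 0.0185 mid -0.0004 w -0.0205 0.0182 mid -0.0011 hmax 0.0119
side 0.03 0.07 59 u -0.0068 0.0065 mid -0.0002 w -0.0021 0.0079 mid 0.0029 hmax 0.0699
side 0.07 0.1 36 u -0.0064 0.0062 mid -0.0001 w -0.0013 0.0076 mid 0.0032 hmax 0.0958
top -0.003 0.012 97 u -0.0186 0.0185 mid -0.0001 w -0.0198 0.0157 mid -0.0020 hmax 0.0119
top 0.03 0.07 34 u -0.0064 0.0062 mid -0.0001 w -0.0069 -0.0001 mid -0.0035 hmax 0.0699
top 0.07 0.1 4 u -0.0000 0.0040 mid 0.0020 w -0.0073 -0.0037 mid -0.0055 hmax 0.0774
```

```bash

python3 -m pendant '[[1,[0,0,0.001],[0,0,0]],[1,[0,0,0.002],[0,0,0]],[1,[0,0,0.003],[0,0,0]],[1,[0,0,0.004],[0,0,0]],[1,[0,0,0.004],[0,0,0]]]'
python3 -m pendant '[[1,[0,0,0.001],[0,0,0]],[1,[0,0,0.002],[0,0,0]],[1,[0,0,0.003],[0,0,0]],[1,[0,0,0.003],[0,0,0]],[1,[0,0,0.003],[0,0,0]]]'
python3 -c "
from chk import *
plan(S+a*.186,TILT); print(ctrl.sense()['wrist_force']@a)"
```

```text
t: 16.17
position: [0.5309, -0.208, 0.2207]
tcp_rot: [151.9, -0.1, 18.2]
wrist_force: [-3.3, 6.8, 12.1]
width: 0.0299
grasp_force: 61.8
t: 16.58
position: [0.5322, -0.208, 0.2205]
tcp_rot: [151.8, -0.2, 18.2]
wrist_force: [-6.4, 11.7, 23.0]
width: 0.0299
grasp_force: 63.0
at [ 0.5322 -0.208   0.2205] [151.76  -0.23  18.24] t 16.58 j [34.0, 17.0, -36.0, 115.0, 49.0, 53.0, -104.0]
shift [-0.0046, -0.002, -0.0007] mm 3.8 turn [0.004, -0.0053, 0.0017] F [-6.4 11.7 23. ] w 0.0299 g 63.0
26.47755670865334
```

```bash

python3 -m pendant '[[1,[-0.001,0,0.001],[0,0,0]],[1,[-0.002,0,0.002],[0,0,0]],[1,[-0.002,0,0.002],[0,0,0]],[1,[-0.002,0,0.002],[0,0,0]],[1,[-0.002,0,0.002],[0,0,0]]]'
python3 -c "
from chk import *
plan(S+a*.186,TILT); print(ctrl.sense()['wrist_force']@a)"
python3 -m pendant '[[1,[0.001,0,-0.01],[0,0,0]],[1,[0.002,0,-0.02],[0,0,0]],[1,[0.002,0,-0.04],[0,0,0]],[1,[0.002,0,-0.06],[0,0,0]],[1,[0.002,0,-0.08],[0,0,0]]]'
python3 -c "
from chk import *
chk([(-.003,.003),(.002,.012),(.01,.03),(.03,.06),(.06,.09),(.09,.1),(.1,.115)],.025)
plan(S+a*.186,TILT)
d=img('side');b=img('top')['color'][200:280,260:400]
a_=cv2.resize(d['color'][160:260,280:390],(440,400),interpolation=2);b=cv2.resize(b,(350,200))
o=np.zeros((400,790,3),np.uint8);o[:,:440]=a_;o[:200,440:]=b;cv2.imwrite('pics/c3.png',o)"
```

```text
t: 17.0
position: [0.5322, -0.2082, 0.2205]
tcp_rot: [151.7, -0.4, 18.3]
wrist_force: [-8.1, 15.4, 29.6]
width: 0.03
grasp_force: 63.8
at [ 0.5322 -0.2082  0.2205] [151.7   -0.36  18.33] t 17.0 j [34.0, 17.0, -36.0, 116.0, 49.0, 52.0, -104.0]
shift [-0.0046, -0.0022, -0.0008] mm 3.8 turn [0.005, -0.0079, 0.0021] F [-8.1 15.4 29.6] w 0.03 g 63.8
34.23472838063923
t: 17.42
position: [0.5196, -0.1841, 0.2676]
tcp_rot: [152.1, 0.2, 18.0]
wrist_force: [-0.3, -0.1, -2.0]
width: 0.0301
grasp_force: 60.0
side -0.003 0.003 81 u -0.0193 0.0184 mid -0.0005 w -0.0203 0.0181 mid -0.0011 hmax 0.0028
side 0.002 0.012 75 u -0.0165 0.0150 mid -0.0008 w -0.0145 0.0178 mid 0.0017 hmax 0.0118
side 0.01 0.03 39 u -0.0098 0.0086 mid -0.0006 w -0.0033 0.0095 mid 0.0031 hmax 0.0299
side 0.03 0.06 40 u -0.0071 0.0059 mid -0.0006 w -0.0032 0.0071 mid 0.0020 hmax 0.0573
side 0.06 0.09 49 u -0.0069 0.0055 mid -0.0007 w -0.0032 0.0073 mid 0.0021 hmax 0.0881
side 0.09 0.1 19 u -0.0065 0.0072 mid 0.0004 w -0.0003 0.0064 mid 0.0030 hmax 0.1000
side 0.1 0.115 36 u -0.0066 0.0064 mid -0.0001 w -0.0073 0.0052 mid -0.0
[... 154 characters left out ...]
w -0.0198 0.0111 mid -0.0043 hmax 0.0116
top 0.01 0.03 24 u -0.0113 0.0101 mid -0.0006 w -0.0140 0.0041 mid -0.0050 hmax 0.0278
top 0.03 0.06 25 u -0.0063 0.0057 mid -0.0003 w -0.0069 0.0009 mid -0.0030 hmax 0.0593
top 0.06 0.09 23 u -0.0065 0.0068 mid 0.0001 w -0.0076 -0.0016 mid -0.0046 hmax 0.0873
top 0.09 0.1 9 u -0.0052 0.0060 mid 0.0004 w -0.0067 -0.0025 mid -0.0046 hmax 0.0978
top 0.1 0.115 27 u -0.0066 0.0069 mid 0.0001 w -0.0073 0.0052 mid -0.0010 hmax 0.1108
at [ 0.5216 -0.1832  0.2697] [ 1.5192e+02 -8.0000e-02  1.8100e+01] t 17.52 j [34.0, 12.0, -39.0, 114.0, 42.0, 57.0, -99.0]
shift [-0.0015, -0.0012, 0.0741] mm 55.6 turn [0.0013, -0.0019, 0.0009] F [ 1.2  0.3 -1.7] w 0.03 g 60.1
```

View pics/c3.png

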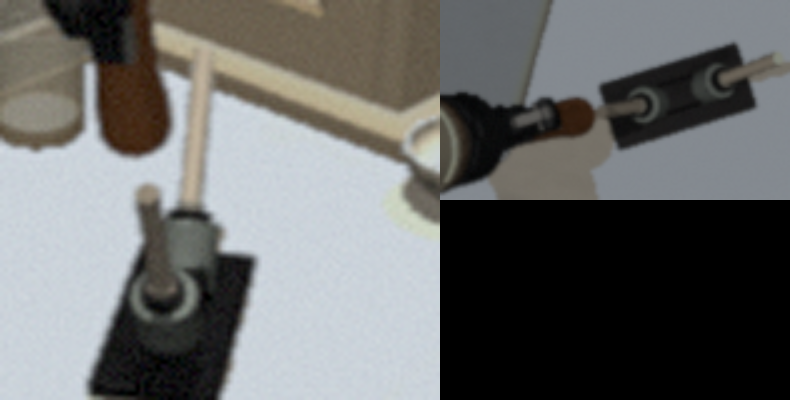

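```bash

python3 -c "
from chk import *
# median height of the flat top face: top-cap points near top
for n in ('side','top'):
    X=np.stack([pts(img(n)) for _ in range(3)])
    x0=np.array([np.cos(np.radians(18)),np.sin(np.radians(18)),0]);C=S-.09*y
    a2=-np.sin(np.radians(28))*y+np.array([0,0,np.cos(np.radians(28))])
    for nm,o,ax in(('mine',S,a),('other',C,a2)):
        q=X-o;h=q@ax;r=np.linalg.norm(q-h[...,None]*ax,axis=-1)
        m=(r<.004)&(h>.098)&(h<.115); print(n,nm,m.sum(),np.round(np.percentile(h[m],[25,50,75,100]),4))
plan([.4585,-.066,.27],DOWN)"
```

```text
side mine 33 [0.1052 0.106  0.1078 0.1097]
side other 6 [0.1023 0.1043 0.1061 0.1066]
top mine 22 [0.1035 0.1057 0.1074 0.1108]
top other 17 [0.1053 0.1063 0.1074 0.1085]
at [ 0.5204 -0.1842  0.2674] [1.5203e+02 1.1000e-01 1.8020e+01] t 17.92 j [34.0, 12.0, -39.0, 114.0, 42.0, 57.0, -99.0]
shift [-0.0297, -0.1533, -0.0852] mm 133.4 turn [0.4662, 0.0017, 0.0008] F [ 0.6  0.3 -2.1] w 0.03 g 60.1
```

```bash

python3 -m pendant '[[1,[-0.005,-0.025,-0.02],[0.09,0,0]],[1,[-0.01,-0.05,-0.04],[0.18,0,0]],[1,[-0.02,-0.085,-0.06],[0.28,0,0]],[1,[-0.025,-0.12,-0.08],[0.37,0,0]],[1,[-0.03,-0.153,-0.085],[0.466,0.001,0]]]'
python3 -m pendant '[[1,[0,0,0],[0,0,0]],[1,[0,0,0],[0,0,0]],[1,[0,0,0],[0,0,0]],[1,[0,0,0],[0,0,0]],[1,[0,0,0],[0,0,0]]]'
python3 -c "
from chk import *
p=ctrl.sense()['position']
d=img('side');d2=img('top')
for n,dd in(('side',d),('top',d2)):
    X=pts(dd);f=p-[0,0,.08]
    for lo,hi in((.18,.195),(.195,.21),(.21,.225),(.225,.24),(.24,.255)):
        m=(X[...,2]>lo)&(X[...,2]<hi)&(np.hypot(X[...,0]-p[0],X[...,1]-p[1])<.04)
        if m.sum()>3:
            Q=X[m]; U=Q[:,:2]@x[:2]-p[:2]@x[:2]; print(n,lo,m.sum(),'u %.4f %.4f mid %.4f'%(U.min(),U.max(),(U.min()+U.max())/2),np.round(Q.min(0)-p,4),np.round(Q.max(0)-p,4))
cv2.imwrite('pics/c4.png',cv2.resize(d['color'][150:350,220:400],(540,600)))
plan([.4585,-.066,.10],DOWN)"
```

```text
t: 18.33
position: [0.4596, -0.0638, 0.2728]
tcp_rot: [-179.9, -0.2, 18.2]
wrist_force: [0.3, -0.3, -2.3]
width: 0.0299
grasp_force: 60.2
t: 18.75
position: [0.4591, -0.0661, 0.2708]
tcp_rot: [179.9, -0.0, 18.1]
wrist_force: [0.0, 1.1, -1.7]
width: 0.0298
grasp_force: 60.3
side 0.18 26 u -0.0182 0.0152 mid -0.0015 [-0.0183 -0.0024 -0.0796] [ 0.0117  0.018  -0.0759]
side 0.195 162 u -0.0182 0.0179 mid -0.0001 [-0.0184 -0.0049 -0.0757] [ 0.0156  0.0181 -0.0608]
side 0.21 182 u -0.0179 0.0184 mid 0.0003 [-0.018  -0.0076 -0.0603] [ 0.0174  0.0184 -0.0458]
side 0.225 170 u -0.0166 0.0167 mid 0.0001 [-0.0164 -0.01   -0.0457] [ 0.0162  0.0169 -0.0309]
side 0.24 158 u -0.0155 0.0167 mid 0.0006 [-0.0154 -0.0097 -0.0308] [ 0.0163  0.0166 -0.0159]
at [ 0.459  -0.066   0.2708] [ 1.7989e+02 -2.0000e-02  1.8110e+01] t 18.85 j [45.0, 8.0, -43.0, 111.0, 6.0, 63.0, -73.0]
shift [-0.0008, -0.0006, 0.2278] mm 170.8 turn [0.0018, -0.0004, 0.0018] F [ 0.1 -0.2 -2.4] w 0.0296 g 60.3
```

View pics/c4.png

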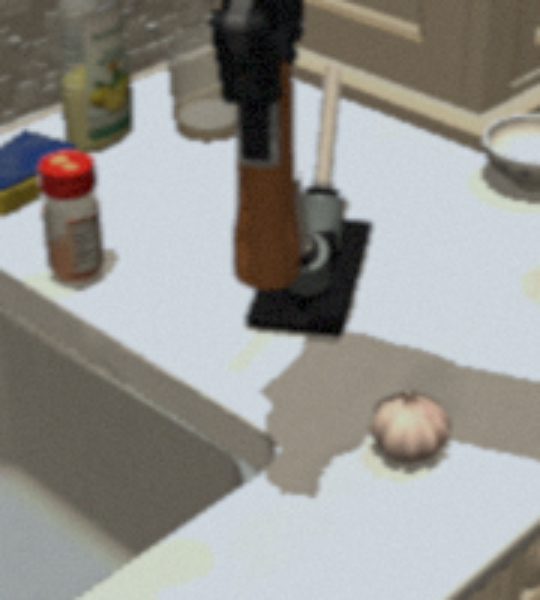

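```bash

python3 -m pendant '[[1,[0,0,0.045],[0,0,0]],[1,[0,0,0.095],[0,0,0]],[1,[0,0,0.145],[0,0,0]],[1,[0,0,0.18],[0,0,0]],[1,[0,0,0.21],[0,0,0]]]'
python3 -m pendant '[[1,[0,0,0.016],[0,0,0]],[1,[0,0,0.028],[0,0,0]],[1,[0,0,0.034],[0,0,0]],[1,[0,0,0.037],[0,0,0]],[1,[0,0,0.037],[0,0,0]]]'
python3 -c "
from chk import *
plan([.4585,-.066,.08],DOWN)"
```

```text
t: 19.27
position: [0.4579, -0.066, 0.111]
tcp_rot: [180.0, 0.1, 18.1]
wrist_force: [0.4, -0.6, -1.6]
width: 0.0297
grasp_force: 60.3
t: 19.68
position: [0.4597, -0.0663, 0.0861]
tcp_rot: [179.9, -0.1, 18.1]
wrist_force: [-0.6, 0.3, -2.3]
width: 0.0301
grasp_force: 60.4
at [ 0.4597 -0.0663  0.0861] [ 1.799e+02 -8.000e-02  1.807e+01] t 19.68 j [36.0, 25.0, -37.0, 121.0, 23.0, 41.0, -88.0]
shift [-0.0014, -0.0008, 0.0081] mm 6.2 turn [0.0017, -0.0013, 0.0011] F [-0.6  0.3 -2.3] w 0.0301 g 60.4
```

```bash

python3 -m pendant '[[1,[0,0,0.0015],[0.002,0,0]],[1,[0,0,0.003],[0.002,0,0]],[1,[0,0,0.0045],[0.002,0,0]],[1,[0,0,0.006],[0.002,0,0]],[1,[0,0,0.0065],[0.002,0,0]]]'
python3 -m pendant '[[1,[0,0,0.001],[0,0,0]],[1,[0,0,0.0015],[0,0,0]],[1,[0,0,0.002],[0,0,0]],[1,[0,0,0.002],[0,0,0]],[1,[0,0,0.002],[0,0,0]]]'
```

```text
t: 20.1
position: [0.459, -0.0663, 0.0807]
tcp_rot: [-180.0, -0.0, 18.1]
wrist_force: [-0.4, 0.2, -2.2]
width: 0.0301
grasp_force: 60.4
t: 20.52
position: [0.4594, -0.0662, 0.08]
tcp_rot: [-180.0, -0.0, 18.1]
wrist_force: [-3.1, 1.2, 9.9]
width: 0.0296
grasp_force: 61.4
```

```bash

python3 -m pendant '[[1,[0,0,-0.0005],[0,0,0]],[0.4,[0,0,-0.001],[0,0,0]],[0,[0,0,-0.001],[0,0,0]],[-0.5,[0,0,-0.001],[0,0,0]],[-1,[0,0,-0.001],[0,0,0]]]'
python3 -m pendant '[[-1,[0,0,0],[0,0,0]],[-1,[0,0,0],[0,0,0]],[-1,[0,0,0],[0,0,0]],[-1,[0,0,-0.02],[0,0,0]],[-1,[0,0,-0.05],[0,0,0]]]'
python3 -m pendant '[[-1,[0,0,-0.04],[0,0,0]],[-1,[0,0,-0.09],[0,0,0]],[-1,[0,0,-0.14],[0,0,0]],[-1,[0,0,-0.14],[0,0,0]],[-1,[0,0,-0.14],[0,0,0]]]'
python3 -c "
from chk import *
for n in('side','top'):
    d=img(n);X=pts(d)
    if n=='side': cv2.imwrite('pics/c5.png',cv2.resize(d['color'][150:350,220:400],(540,600)))
    for lo,hi in((.02,.04),(.05,.07),(.07,.09),(.09,.115),(.125,.14)):
        m=(X[...,2]>lo)&(X[...,2]<hi)&(np.hypot(X[...,0]-.459,X[...,1]+.066)<.035)
        if m.sum()>3: print(n,lo,m.sum(),np.round(X[m].min(0),4),np.round(X[m].max(0),4))
chk([(.03,.06),(.06,.09),(.1,.115)])
s=ctrl.sense();print(s['position'],s['joint_vel'].round(2),s['t'])"
```

```text
t: 20.93
position: [0.4591, -0.0662, 0.0798]
tcp_rot: [-179.9, -0.0, 18.1]
wrist_force: [-0.1, 0.5, 0.2]
width: 0.065
grasp_force: 0.0
t: 21.35
position: [0.457, -0.0659, 0.1161]
tcp_rot: [-179.8, 0.2, 18.1]
wrist_force: [0.5, -0.2, 0.7]
width: 0.0852
grasp_force: 0.0
t: 21.77
position: [0.4606, -0.0668, 0.2246]
tcp_rot: [179.8, -0.2, 18.0]
wrist_force: [0.3, 0.7, -0.9]
width: 0.0854
grasp_force: 0.0
side 0.02 177 [ 0.4406 -0.0785  0.0202] [ 0.4766 -0.0487  0.0398]
side 0.05 135 [ 0.4432 -0.0716  0.0505] [ 0.4744 -0.051   0.0697]
side 0.07 140 [ 0.4433 -0.0702  0.0702] [ 0.4736 -0.0502  0.0899]
side 0.09 190 [ 0.4434 -0.0709  0.09  ] [ 0.4715 -0.0502  0.115 ]
side 0.125 130 [ 0.4456 -0.0797  0.1251] [ 0.4717 -0.0541  0.1327]
top 0.02 9 [ 0.4435 -0.0828  0.0232] [ 0.4519 -0.0706  0.0387]
side 0.03 0.06 45 u -0.0068 0.0058 mid -0.0005 w -0.0024 0.0065 mid 0.0021 hmax 0.0598
side 0.06 0.09 47 u -0.0065 0.0057 mid -0.0004 w -0.0034 0.0065 mid 0.0016 hmax 0.0895
side 0.1 0.115 33 u -0.0064 0.0067 mid 0.0001 w -0.0044 0.0059 mid 0.0007 hmax 0.1109
top 0.03 0.06 22 u -0.0068 0.0055 mid -0.0006 w -0.0074 -0.0004 mid -0.0039 hmax 0.0595
top 0.06 0.09 26 u -0.0062 0.0069 mid 0.0004 w -0.0072 0.0010 mid -0.0031 hmax 0.0879
top 0.1 0.115 23 u -0.0058 0.0069 mid 0.0005 w -0.0069 0.0063 mid -0.0003 hmax 0.1104
[ 0.45775159 -0.06629849  0.22103443] [-0.03  0.49  0.04 -0.08 -0.08  0.15  0.09] 21.9667
```

View pics/c5.png

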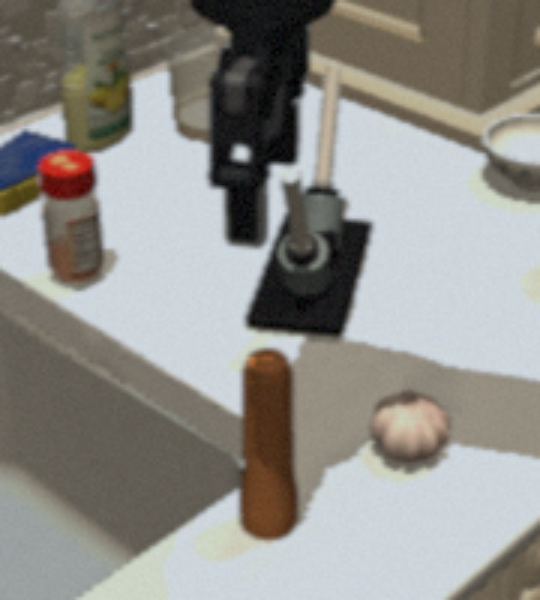

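The pestle stands upright at (268,445), the rod is seated in the socket at (300,230), the garlic hasn't moved, and the gripper is clear of everything.

```bash
python3 -c "
from h import *
print(ctrl.sign_off())"
```

```text
the job is handed in; nothing more can be done
None
```

I handed the job in at about 22 s: the rod measured fully home after being tapped in with the pestle, the pestle stands upright back at its starting spot, and I never touched the garlic, bowl, spice jar or glass; no verdict came back.

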